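# Finish a label-roll change on the counter label printer

### The arm

A 7-joint arm with a two-finger parallel gripper is mounted at the origin on a cart in front of the work surface, level with it; the furniture and walls round the work are solid. World frame = base frame: x ahead of the robot, y to its left, z up, the work surface at z = 0. Lengths are in mm, angles in rad, forces in N, time in s.
With the tool pointing down it reaches from about 350 to 900 mm from the base axis. Payload 8.1 kg.
Tool frame: the origin (TCP) lies on the centre line of the jaws, within the pads' length; the fingertips stand 19 mm ahead of it and the grasp point (between the pads) is the TCP; x points along the fingers, z is the direction in which the jaws open and shut, and the axes are right-handed (so a half turn about x gives the same grasp; the last joint's range is limited). The gripper opens to 85 mm and grips with 20 to 120 N. Pads are 22 mm wide; open, the fingers measure 114 mm over their backs; the gripper's body (76 mm by 85 mm) begins 54 mm behind the grasp point. The pads swing forward as they close: fully open they stand 13 mm farther back than shut.
Start: joints at [-1.266, 0.434, 0.025, 1.573, -0.012, 1.134, -0.075], TCP at [247.896, 573.749, 250.323] pointing down, gripper open.
Joint ranges: [-2.62, 2.62], [-0.44, 2.09], [-1.27, 1.32], [0.08, 2.57], [-1.32, 4.46], [0.12, 2], [-2.74, 2.74]. Speed limits (rad/s): [2.22, 2.22, 3.01, 3.01, 3.14, 3.14, 3.14].

### API

Orientations are given as a 3x3 rotation matrix whose columns are the frame's x, y, z axes.
In Python, from plant import r, imaging, workorder gives the robot as it stands.
- The arm moves only by the shell command python3 -m handwheel 'ROWS' [OPENING] [FORCE]. ROWS is JSON, one flat list of numbers, 4 for each row, row after row: the shift along the tool's x, y, z in cm, then the turn about the tool's x in rad. In form: [tx, ty, tz, roll, tx, ty, tz, roll, ...]. A call has 1 to 5 rows; each row shifts and turns the commanded pose from where the row before left it, along the tool's axes as they then stand; what a row does not reach is not made up. A row lasts 1/8 s, in which the tool goes at most 62.5 mm and 10.7 degrees, less where a joint would pass 70% of its speed; a pose out of reach is approached as far as the arm can. A call is refused whole if a number of a shift passes 6.25 or a number of a turn 0.188, either way. A call with a gripper value outside its range is refused whole. OPENING is the opening, from -1 (shut) to 1 (fully open), set as the call begins (- or left out, the last holds). The fingers move at their own pace and stop on an object; FORCE is the grip in N (left out, the last holds). Time passes only in rows, so rows that do not move let the fingers close. It gives the time, the measured TCP pose, the force and the opening at its end, in the units of the state.
- r.get_state(): the state, without advancing time (a new reading comes with each control period).
- imaging.get_image(name): name is "scene" or "top"; returns the picture (480x640x3 uint8, red, green, blue); there is no depth.
- imaging.get_calibration(name): a dict with "K" (3x3 intrinsics, pixels), "xyz" and "rotation" of the camera in the world. Camera axes: x right, y up, looking along -z (the intrinsics and any distortion apply to the point x, -y, -z); pixel columns grow to the right and rows downward; lengths in mm; the calibration is good to about 2 mm. A picture is of the moment at which its call begins. get_calibration takes no time and is no camera call.
- workorder.finish_job(): hands the job in, once; it reports no verdict.
The state is a dict: "t": time; "q": joint angles; "joint_vel": joint speeds; "joint_torque": joint torques, N m; "eef_pos": TCP position; "tcp_rot": TCP orientation; "force": force on the tool from outside, world axes, zero at the start; "moment": the same for the moment, N m; "gripper_width": finger opening in mm.
Only numpy, scipy, OpenCV 4.12 (cv2) and the standard library are available. Lean on these libraries where they do the work, as an engineer would, in place of code of your own. Each camera call takes 0.05 s, during which the arm holds its last target.

### The job

The label printer on the cheese counter has just been given a new roll. With the fingertips, push the blue roll guide against the roll and on until the roll sits snug between the guide and the black fixed flange, then swing the cover shut and press its front edge down until the catch snaps and it stays closed by itself, and finally press the blue feed key fully down and let it go. Nothing is to be picked up: move the roll only with the guide, keep your fingers off the labels, and leave the cheeses, the pen and the price stand where they are.

Things in the scene. Friction and masses are not known exactly. Their poses are not given: they have to be found in the camera images.
- label_printer: White label printer, fixed. Origin on the counter under the middle of the roll tub; its -x is the front (label slot, tear bar), +y its left, +z up. It stands turned, front to the robot's left. Tub x -75..70 mm, y -64..64 mm, rim 80 mm high (front 70). In front a key panel, 60 mm high, to x = -125. Black fixed roll flange: inner face at y = +38, centre at x = -5, 68 mm high.
- roll_guide (a joint): Blue round guide sliding along the printer's y, right of the roll. m; 0 = snug (roll touching guide and fixed flange), grows to the right, starts 0.018 to 0.028; stops hard at 0. Needs about 3 N. Disc of 66 mm at x = -5 mm, 68 mm high; on top a push tab 30 mm wide (x), 6 mm thick, up to 108 mm high. The space right of the tab is free above the 80 mm rim.
- guide_tab (a point): Middle of the outer (right, -y) face of the guide's push tab, 98 mm above the counter, 10 mm below the tab's top; at y = -14 mm in the printer's frame when snug. Push here toward the printer's +y.
- label_roll: Roll of white labels, 72 mm in diameter, 46 mm wide, 0.2 kg, lying loose on a saddle, axis along the printer's y. Origin at its centre, 68 mm high (top at 104 mm). Snug against the fixed flange its centre is at y = +15 mm in the printer's frame; it starts 3 to 9 mm to the right of that and is moved by the guide.
- cover (a joint): Grey cover, 124 mm wide, 125 mm from rear hinge (along y) to front, 36 mm deep. rad; 0 = shut, grows as it opens (stop 1.9); starts upright at 1.6 to 1.72. Stiff hinge (0.15 N m): stays where left. Going down it meets the spring catch at about 0.12 rad; some 6 N down near the front edge snaps it past, below 0.03 rad, where it stays (firm stop at 0).
- cover_hinge (a point): Middle of the cover's hinge line, 80 mm above the counter, at x = +55 mm, y = 0 in the printer's frame.
- cover_front (a point): Middle of the cover's upper front edge, on its outside: 125 mm from the hinge line toward the front and 36 mm above it when shut (116 mm above the counter). The flat top plate runs from this edge back to the hinge; while the cover stands open, that plate is its rear face.
- feed_key (a joint): Travel of the blue round feed key, m; 0 = up, 0.005 = fully down; spring, about 4 N fully down.
- feed_key_top (a point): Middle of the top of the feed key, 22 mm in diameter, 72 mm above the counter, 12 mm above the key panel, at x = -104 mm, y = -36 mm in the printer's frame.
- crottin_a: White drum-shaped goat cheese, 62 mm in diameter, 72 mm high, in front of the printer; origin at its underside. To be left alone.
- marker: Green and white marker pen, 135 mm long, lying beyond that cheese; origin at its underside. To be left alone.
- price_stand: Small price stand with a dark card, 106 mm high, foot 42 mm in diameter, in front of the printer beside the cheese; origin under its foot. To be left alone.
- half_wheel_0: Half wheel of cheese, 75x146x36 mm, lying on a whole wheel behind the printer (to the robot's right); origin at its underside, about 34 mm above the counter. To be left alone.
Not all that is in view belongs to the job. What is shaped like the label_roll but turquoise is not meant.

How it is judged:
By the outcome, as a careful person would: the job done as asked, in the order asked, and still so for the second after the job is handed in, with the robot touching nothing.
It also fails if it takes over 58 s, if anything falls off the work surface, if the arm or the gripper's body presses on something with over 40 N, if the wrist force passes 120 N, or if a joint passes its speed limit or range.

## Working session

There is one attempt and no reset: what is moved stays moved. The work goes in short steps, Python scripts to look and compute and a shell command to move; the robot and the scene stay as the last step left them, time stands still between calls to the robot, and variables do not carry over. Pictures are saved under pics/ and viewed, and the job is handed in when it is done.

```bash
ls; mkdir -p pics; python3 - <<'E'
from plant import r, imaging, workorder
import cv2, numpy as np
for n in ("scene","top"):
    im=imaging.get_image(n); cv2.imwrite(f"pics/{n}0.png",im[:,:,::-1])
    c=imaging.get_calibration(n); print(n,c)
s=r.get_state()
for k in s: print(k,np.round(s[k],3).tolist())
E
```

```text
pics
scene {'K': array([[529.18741353,   0.        , 322.15775485],
       [  0.        , 529.18741353, 250.16377335],
       [  0.        ,   0.        ,   1.        ]]), 'xyz': array([1356.17197934,  765.97831358,  681.62504203]), 'rotation': array([[-0.54385811, -0.44995606,  0.70834871],
       [ 0.83914264, -0.28393884,  0.46391633],
       [-0.00761424,  0.84671027,  0.53199976]])}
top {'K': array([[595.71007978,   0.        , 320.39347832],
       [  0.        , 595.71007978, 238.72795318],
       [  0.        ,   0.        ,   1.        ]]), 'xyz': array([ 397.61874175,  256.24628837, 1228.53587554]), 'rotation': array([[-0.02261332,  0.98894041, -0.14657934],
       [-0.99965738, -0.02043379,  0.01635822],
       [ 0.01318213,  0.14689903,  0.98906365]])}
t 0.1
q [-1.266, 0.435, 0.025, 1.574, -0.012, 1.134, -0.075]
joint_vel [0.001, -0.002, 0.001, -0.003, -0.0, 0.001, 0.001]
joint_torque [0.004, -67.175, 1.028, -31.69, 0.016, 0.007, -0.0]
eef_pos [247.71, 573.348, 249.608]
tcp_rot [[-0.0, -0.918, 0.397], [-0.001, 0.397, 0.918], [-1.0, -0.0, -0.001]]
force [0.503, 0.93, -0.173]
moment [0.062, -0.039, 0.005]
gripper_width 85.352
```

View pics/scene0.png

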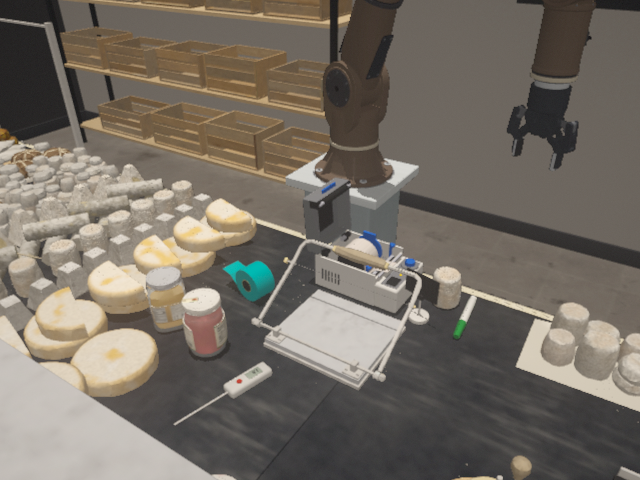

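View pics/top0.png

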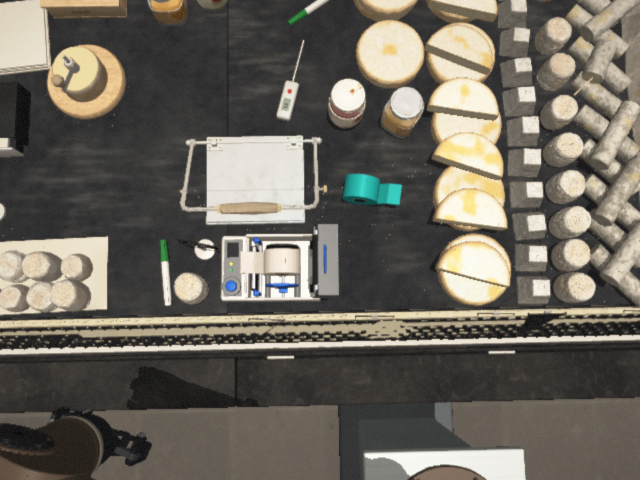

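```bash
python3 - <<'E'
import cv2
a=cv2.imread("pics/top0.png")[215:315,140:350]; cv2.imwrite("pics/topc.png",cv2.resize(a,None,fx=3.8,fy=3.8,interpolation=cv2.INTER_CUBIC))
a=cv2.imread("pics/scene0.png")[170:345,240:480]; cv2.imwrite("pics/scc.png",cv2.resize(a,None,fx=3.3,fy=3.3,interpolation=cv2.INTER_CUBIC))
E
```

```text
(no output)
```

View pics/topc.png

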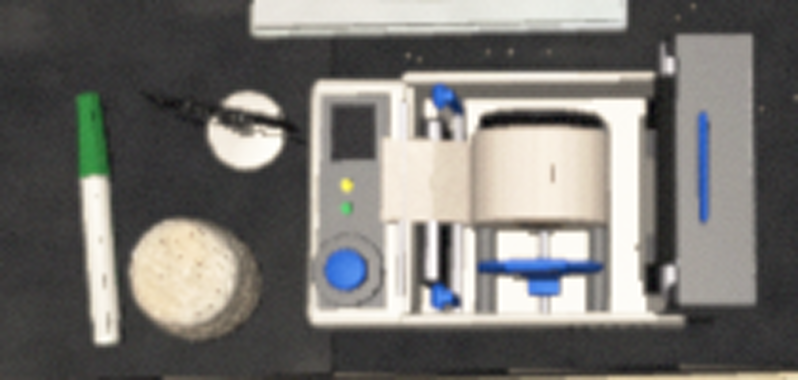

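View pics/scc.png

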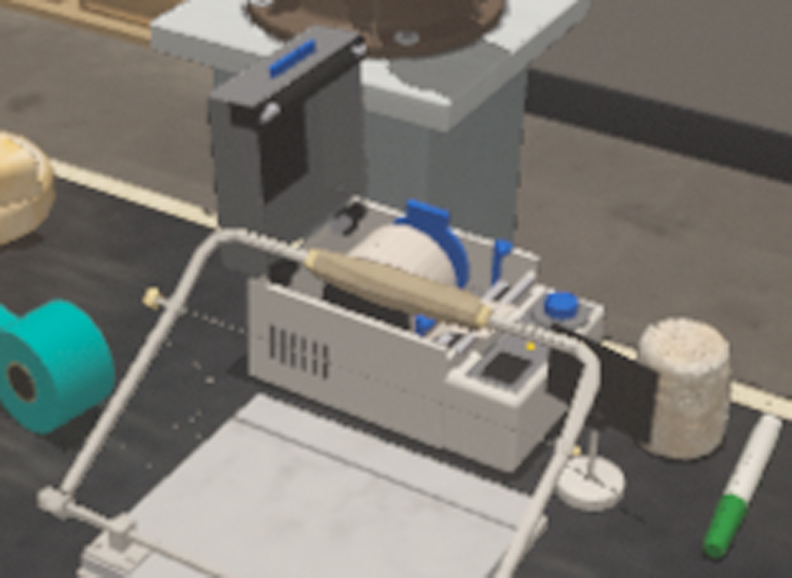

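```bash
cat > h.py <<'E'
import numpy as np, cv2
from plant import r, imaging, workorder
def ray(n,u,v):
    c=imaging.get_calibration(n);K=c["K"]
    d=np.array([(u-K[0,2])/K[0,0],-(v-K[1,2])/K[1,1],-1.]); return c["xyz"],c["rotation"]@d
def onz(n,u,v,z):
    o,d=ray(n,u,v); return o+d*(z-o[2])/d[2]
def proj(n,p):
    c=imaging.get_calibration(n);K=c["K"]; q=c["rotation"].T@(np.asarray(p)-c["xyz"])
    return K[0,2]+K[0,0]*q[0]/-q[2], K[1,2]-K[1,1]*q[1]/-q[2]
def tri(u1,v1,u2,v2):
    o1,d1=ray("top",u1,v1);o2,d2=ray("scene",u2,v2)
    t=np.linalg.lstsq(np.c_[d1,-d2],o2-o1,rcond=None)[0]
    return (o1+d1*t[0]+o2+d2*t[1])/2, np.linalg.norm(o1+d1*t[0]-o2-d2*t[1])
def show(n,box,f,name):
    im=imaging.get_image(n)[:,:,::-1]; cv2.imwrite("pics/full_"+name,im)
    x0,y0,x1,y1=box; cv2.imwrite("pics/"+name,cv2.resize(im[y0:y1,x0:x1],None,fx=f,fy=f,interpolation=cv2.INTER_CUBIC))
E
python3 - <<'E'
from h import *
np.set_printoptions(precision=1,suppress=True)
T=lambda x,y:(140+x/3.8,215+y/3.8)
S=lambda x,y:(240+x/3.3,170+y/3.3)
# blue masks
for n,f in (("top","top0"),("scene","scene0")):
    im=cv2.imread(f"pics/{f}.png"); h=cv2.cvtColor(im,cv2.COLOR_BGR2HSV)
    m=cv2.inRange(h,(105,140,80),(125,255,255)); k,l,st,c=cv2.connectedComponentsWithStats(m)
    for i in range(1,k):
        if st[i,4]>5: print(n,st[i],c[i])
print("key",onz("top",*T(347,268),72), tri(*T(347,268),*S(562,303)))
for nm,p,z in (("frontL",(313,83),60),("frontR",(308,325),60),("rimL f",(405,73),80),("rimL b",(655,73),80),("cover top near",(675,303),205),("cover top far",(675,35),205),("cov rear near",(756,303),205),("covrearfar",(754,35),205),("tab near face",(545,295),108),("tabL",(530,295),108),("tabR",(560,295),108),("disc",(540,265),101),("rollL",(475,170),68),("rollR",(606,170),68),("roll near",(540,222),104),("roll far",(540,125),104)):
    print(nm,onz("top",*T(*p),z))
E
```

```text
top [254 238   7   6  29] [256.7 240.4]
top [324 245   2  28  55] [324.5 258.3]
top [226 281  10  10  86] [230.5 285.6]
top [266 284  32   8 116] [281.7 286.2]
top [254 289   6   7  27] [256.  292.4]
scene [322 183  13  10  47] [327.9 187.4]
scene [361 231  20  26 152] [372.3 240.2]
scene [390 243   5  11  25] [391.2 246.1]
scene [405 259  10   7  58] [409.4 261.9]
scene [366 266   5   5  18] [367.6 267.7]
key [481.  411.7  72. ] (array([480.9, 412.6,  69.1]), np.float64(1.3124458591168784))
frontL [578.6 430.9  60. ]
frontR [453.1 433.3  60. ]
rimL f [579.7 380.8  80. ]
rimL b [577.1 252.7  80. ]
cover top near [452.4 246.2 205. ]
cover top far [575.  243.6 205. ]
cov rear near [451.6 209.7 205. ]
covrearfar [574.2 207.3 205. ]
tab near face [463.  309.3 108. ]
tabL [463.1 316.7 108. ]
tabR [462.8 301.9 108. ]
disc [478.3 312.  101. ]
rollL [530.3 346.4  68. ]
rollR [528.9 279.   68. ]
roll near [499.5 311.5 104. ]
roll far [548.2 310.9 104. ]
```

```bash
python3 -m handwheel '[0,0,0,-0.13, 0,0,0,-0.13, 0,0,0,-0.13, 0,0,0,0]' -1 30; python3 - <<'E'
from h import *
np.set_printoptions(precision=1,suppress=True)
T=lambda x,y:(140+x/3.8,215+y/3.8)
S=lambda x,y:(240+x/3.3,170+y/3.3)
print("tabtop",tri(*T(540,267),*S(430,210)),onz("top",*T(540,267),108),onz("scene",*S(430,212),108))
print("handle",tri(250,208,358,258))
print("stand",onz("top",218,250,106),onz("top",182,243,106),"half",onz("top",478,275,70))
E
```

```text
t: 0.6
eef_pos: [247.9, 573.5, 249.9]
tcp_rot: [[-0.0, -1.0, 0.019], [-0.001, 0.019, 1.0], [-1.0, 0.0, -0.001]]
force: [0.4, 0.5, 0.1]
gripper_width: 12.0
tabtop (array([476.5, 312.9, 104.3]), np.float64(2.375007371686004)) [476.8 311.6 108. ] [483.8 318.  108. ]
handle (array([620.3, 366.4, 139.1]), np.float64(3.2651288840063604))
stand [546.4 432.2 106. ] [561.2 500.4 106. ] half [491.3 -69.5  70. ]
```

```bash
python3 -m handwheel '[0,-3.3,-4.35,0, 0,-3.3,-4.35,0, 0,-3.3,-4.35,0, 0,-3.3,-4.35,0, 0,-3.3,-4.35,0]'; python3 -m handwheel '[0,-3.3,-4.35,0, 0,0,0,0, 0,0,0,0]'
```

```text
t: 1.23
eef_pos: [409.8, 351.7, 250.3]
tcp_rot: [[0.0, -1.0, 0.022], [0.0, 0.022, 1.0], [-1.0, -0.0, 0.0]]
force: [1.6, 0.2, 0.8]
gripper_width: 0.0
t: 1.6
eef_pos: [440.8, 309.7, 250.3]
tcp_rot: [[-0.0, -1.0, 0.02], [0.0, 0.02, 1.0], [-1.0, 0.0, 0.0]]
force: [-0.3, 0.7, -0.5]
gripper_width: -0.0
```

```bash
python3 -m handwheel '[4.5,0,0.2,0, 4.5,0,0,0, 3,0,0,0, 1.4,0,0,0, 0,0,0,0]'; python3 - <<'E'
from h import *
show("top",(200,215,360,315),4.8,"t1.png"); show("scene",(260,120,460,320),3,"s1.png")
E
```

```text
t: 2.22
eef_pos: [440.4, 312.0, 115.9]
tcp_rot: [[-0.001, -1.0, 0.017], [-0.0, 0.017, 1.0], [-1.0, 0.001, -0.001]]
force: [-0.1, -0.1, 0.7]
gripper_width: -0.0
```

View pics/t1.png

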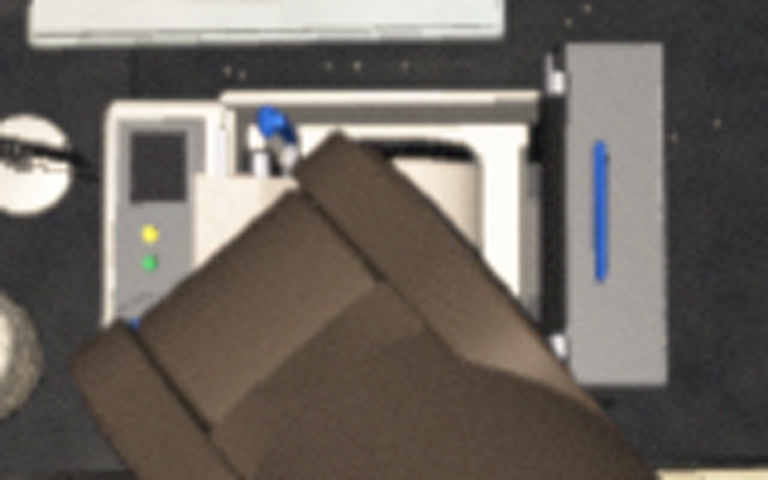

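View pics/s1.png

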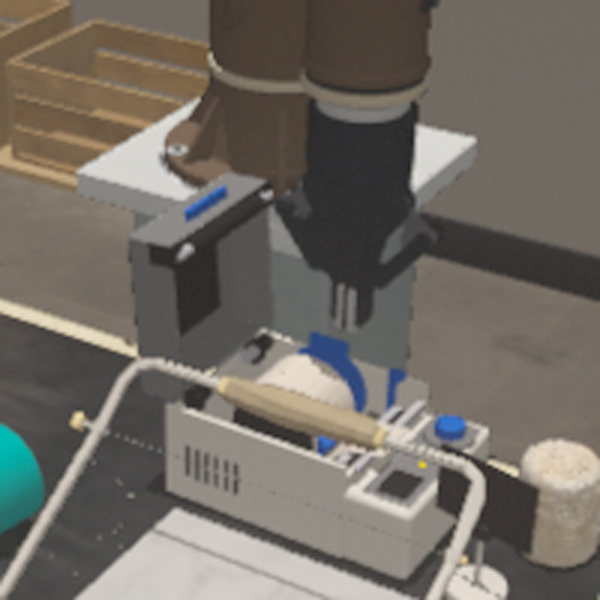

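```bash
python3 - <<'E'
from h import *
for z in (84,90,97,104): print(z,proj("scene",(447,312,z)))
for y in (245,255,265): print(proj("scene",(440,y,140)),proj("scene",(440,y,150)))
E
python3 -m handwheel '[0,-0.8,0.7,0, 0,-0.6,0,0, 0,0,0,0]'
```

```text
84 (np.float64(375.4388750445512), np.float64(235.73342949362146))
90 (np.float64(375.5636413205592), np.float64(233.39500093782394))
97 (np.float64(375.71006561972297), np.float64(230.6506474684206))
104 (np.float64(375.85742851384254), np.float64(227.88870240842718))
(np.float64(351.4346810353832), np.float64(204.5699397400665)) (np.float64(351.5330714294117), np.float64(200.54496510714796))
(np.float64(355.33230905591546), np.float64(205.66948843556077)) (np.float64(355.44883001820307), np.float64(201.63354321200427))
(np.float64(359.260858557582), np.float64(206.777760301677)) (np.float64(359.3957958825979), np.float64(202.73079691730015))
t: 2.7
eef_pos: [456.3, 318.0, 116.7]
tcp_rot: [[0.001, -1.0, 0.019], [0.0, 0.019, 1.0], [-1.0, -0.001, 0.0]]
force: [-0.2, 1.1, 0.7]
gripper_width: -0.3
```

```bash
python3 -m handwheel '[0,1.2,0.2,0]';python3 -c "
from h import *
s=r.get_state();print(s['q'],s['eef_pos'])"
```

```text
t: 2.82
eef_pos: [443.7, 319.8, 116.3]
tcp_rot: [[0.0, -1.0, 0.02], [-0.0, 0.02, 1.0], [-1.0, -0.0, -0.0]]
force: [-0.6, 0.4, -0.5]
gripper_width: -0.3
[-0.73954141  0.4603503   0.02320891  1.91689438 -0.01443251  0.76421931
  0.84282991] [443.72258586 319.7852237  116.32782664]
```

```bash
python3 -m handwheel '[0,0,0,0.1745, 0,0,0,0.1745, 0,0,0,0.1745, 0,0,0,0.1745, 0,0,0,0.1745]'; python3 -m handwheel '[0,0,0,0.1745, 0,0,0,0.1745, 0,0,0,0.1745, 0,0,0,0.1745, 0.6,-0.6,0,0]';python3 -m handwheel '[0,0,1,0, 0,0,0.6,0, 0,0,0.3,0, 0,0,0,0]'
```

```text
t: 3.45
eef_pos: [442.1, 320.3, 116.3]
tcp_rot: [[-0.001, -0.625, 0.781], [0.0, 0.781, 0.625], [-1.0, 0.001, -0.001]]
force: [0.2, -0.5, 0.1]
gripper_width: -0.3
t: 4.08
eef_pos: [442.3, 314.9, 110.3]
tcp_rot: [[0.0, 0.015, 1.0], [0.001, 1.0, -0.015], [-1.0, 0.001, 0.0]]
force: [-0.4, 0.2, 1.2]
gripper_width: 0.2
t: 4.58
eef_pos: [462.7, 313.8, 110.3]
tcp_rot: [[0.0, 0.018, 1.0], [0.0, 1.0, -0.018], [-1.0, 0.0, 0.0]]
force: [0.3, 0.7, -0.1]
gripper_width: 0.1
```

Now pushing in small steps, watching the force.

```bash
python3 -m handwheel '[0,0,0.4,0, 0,0,0.4,0, 0,0,0.2,0, 0,0,0,0]';python3 -m handwheel '[0,0,0.4,0, 0,0,0.4,0, 0,0,0,0]'
```

```text
t: 5.08
eef_pos: [472.5, 313.7, 110.3]
tcp_rot: [[0.0, 0.018, 1.0], [0.0, 1.0, -0.018], [-1.0, 0.0, 0.0]]
force: [-0.2, 0.5, 0.8]
gripper_width: 0.0
t: 5.45
eef_pos: [480.9, 313.5, 110.4]
tcp_rot: [[0.001, 0.018, 1.0], [0.0, 1.0, -0.018], [-1.0, 0.0, 0.001]]
force: [0.1, 0.6, 0.3]
gripper_width: 0.1
```

```bash
python3 - <<'E'
from h import *
show("scene",(320,180,440,300),5,"s2.png")
E
```

```text
(no output)
```

View pics/s2.png

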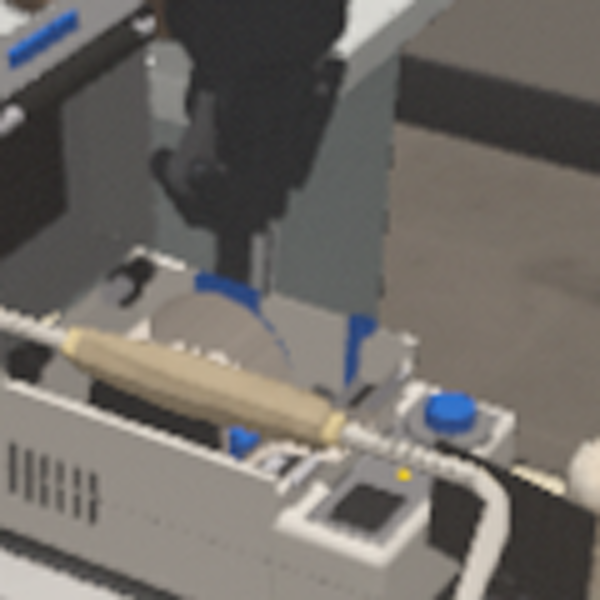

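```bash
for i in 1; do python3 -m handwheel '[0,0,0.4,0, 0,0,0.3,0, 0,0,0,0]'; done;python3 -m handwheel '[0,0,0.4,0, 0,0,0.3,0, 0,0,0,0]'
```

```text
t: 5.88
eef_pos: [487.6, 313.5, 110.3]
tcp_rot: [[0.0, 0.018, 1.0], [0.0, 1.0, -0.018], [-1.0, 0.0, 0.0]]
force: [-1.3, -0.1, 1.2]
gripper_width: 0.2
t: 6.25
eef_pos: [488.6, 313.6, 109.9]
tcp_rot: [[-0.011, 0.015, 1.0], [-0.001, 1.0, -0.015], [-1.0, -0.001, -0.011]]
force: [-23.6, -2.0, 18.8]
gripper_width: -0.0
```

```bash
python3 - <<'E'
from h import *
show("scene",(320,180,440,300),5,"s3.png")
E
```

```text
(no output)
```

View pics/s3.png

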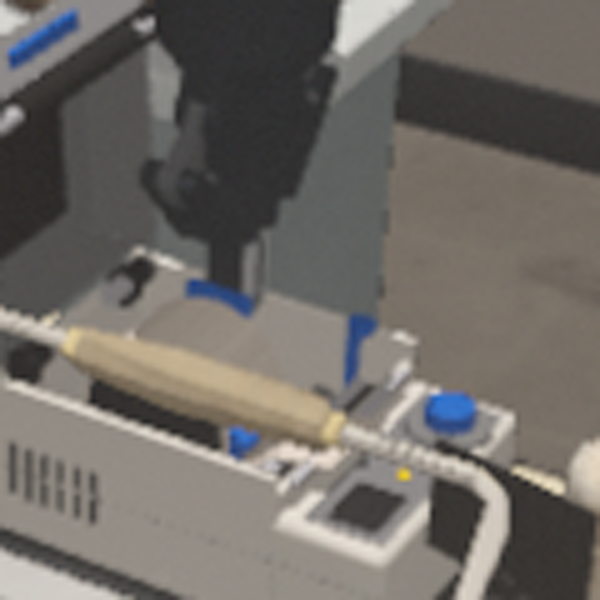

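```bash
python3 -m handwheel '[0,0,-1.0,0, 0,0,-2.5,0, -4.5,0,0,0, -6,0,0,0, -4,0,0,0]'; python3 -m handwheel '[0,-4,-3,0, 0,-6,0,0, 0,-5.5,0,0, 0,0,0,0]'; python3 - <<'E'
from h import *
show("top",(200,215,360,315),4.8,"t4.png"); show("scene",(300,160,440,300),4,"s4.png")
E
```

```text
t: 6.92
eef_pos: [460.5, 314.0, 258.2]
tcp_rot: [[0.003, 0.018, 1.0], [0.002, 1.0, -0.018], [-1.0, 0.002, 0.003]]
force: [1.0, 0.4, -0.2]
gripper_width: 0.0
t: 7.42
eef_pos: [427.0, 155.1, 255.8]
tcp_rot: [[0.001, 0.025, 1.0], [0.001, 1.0, -0.025], [-1.0, 0.001, 0.001]]
force: [0.5, 1.4, -0.4]
gripper_width: 0.1
```

View pics/t4.png

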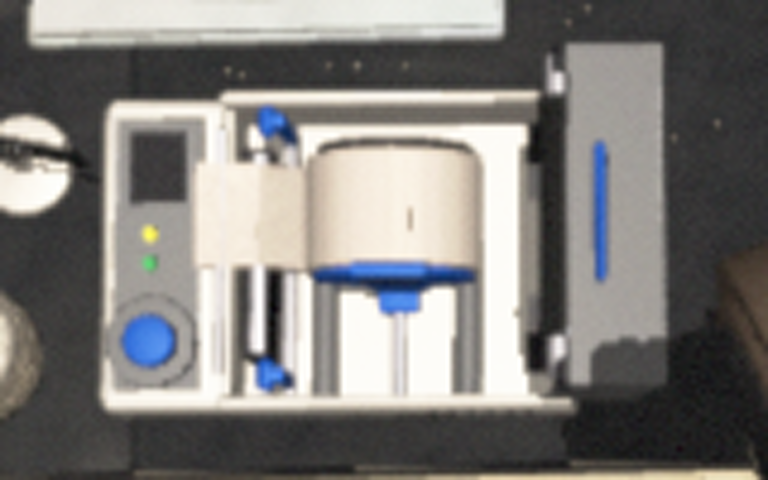

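View pics/s4.png

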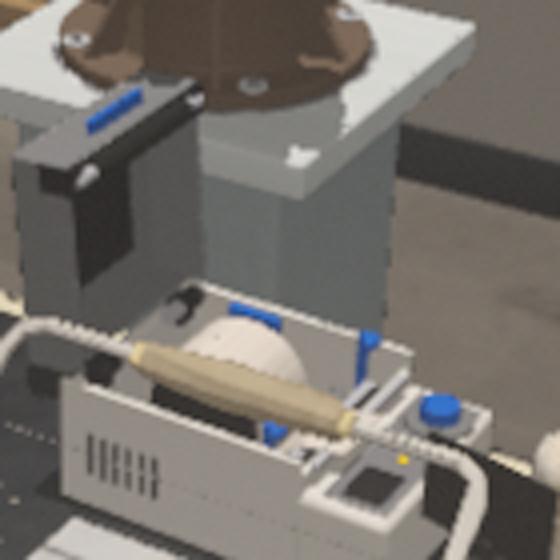

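```bash
python3 - <<'E'
from h import *
T=lambda x,y:(200+x/4.8,215+y/4.8)
print("tab front/back top edges",onz("top",*T(395,263),108),onz("top",*T(395,276),108))
print("roll near",onz("top",*T(395,262),104),"far",onz("top",*T(395,153),104),"flange edge",onz("top",*T(395,140),100))
print("cover rear top", onz("top",*T(664,44),201),onz("top",*T(664,384),201), "front", onz("top",*T(565,44),204))
E
```

```text
tab front/back top edges [505.96556151 310.88851766 108.        ] [500.84610727 310.95624166 108.        ]
roll near [506.74782429 311.07834324 104.        ] far [550.1023682  310.50481664 104.        ] flange edge [555.86668436 310.62873587 100.        ]
cover rear top [575.02095123 207.25960062 201.        ] [451.4079699  210.60335237 201.        ] front [575.23500799 243.40568251 204.        ]
```

```bash
python3 -m handwheel '[0,0.8,4.3,0, 0,0.8,4.3,0, 2.6,0,0,0, 2.6,0,0,0, 0,0,0,0]'; python3 - <<'E'
from h import *
show("top",(240,195,400,315),4.8,"t5.png"); show("scene",(270,90,430,250),3.7,"s5.png")
E
```

```text
t: 8.15
eef_pos: [511.9, 175.0, 201.5]
tcp_rot: [[-0.003, 0.016, 1.0], [-0.002, 1.0, -0.016], [-1.0, -0.002, -0.003]]
force: [-0.2, -0.1, -0.3]
gripper_width: -0.2
```

View pics/s5.png

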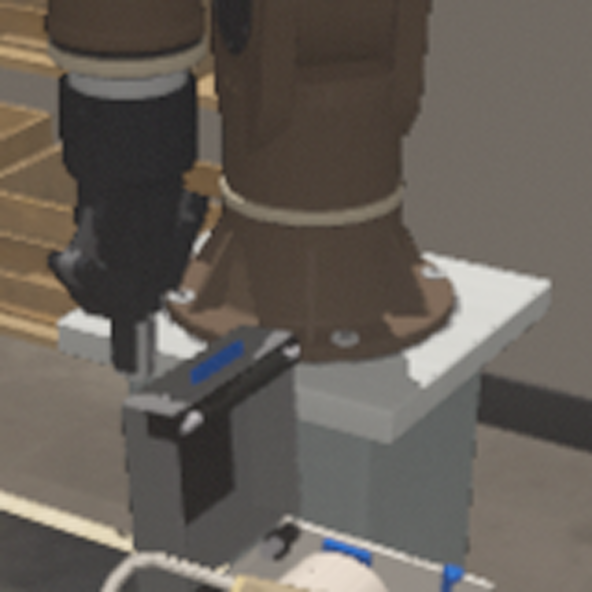

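```bash
python3 - <<'E'
import numpy as np
p=None
for a in [1.65,1.5,1.3,1.1,0.9,0.7,0.5,0.35,0.25,0.15,0.0]:
    s=105+8*(1.65-a)/1.65
    x=55-s*np.cos(a)+36*np.sin(a)+11; z=80+s*np.sin(a)+36*np.cos(a)
    y=307-x
    print(a,"TCP y %.0f z %.0f"%(y,z+19), None if p is None else "dy %.1f down %.1f"%(y-p[0],p[1]-z)); p=(y,z)
E
```

```text
1.65 TCP y 197 z 201 None
1.5 TCP y 213 z 207 dy 15.8 down -6.2
1.3 TCP y 235 z 211 dy 22.3 down -4.4
1.1 TCP y 258 z 211 dy 22.9 down 0.2
0.9 TCP y 280 z 206 dy 22.6 down 4.8
0.7 TCP y 302 z 197 dy 21.3 down 9.3
0.5 TCP y 321 z 184 dy 19.1 down 13.5
0.35 TCP y 333 z 171 dy 12.4 down 12.6
0.25 TCP y 340 z 162 dy 7.2 down 9.4
0.15 TCP y 347 z 151 dy 6.2 down 10.2
0.0 TCP y 354 z 135 dy 7.4 down 16.4
```

```bash
python3 -m handwheel '[0,2.2,0,0, -0.6,1.6,0,0, -0.4,2.2,0,0, 0,2.3,0,0, 0,0,0,0]';  python3 -m handwheel '[0.5,2.2,0,0, 0.9,2.1,0,0, 0,0,0,0]';python3 - <<'E'
from h import *
show("scene",(270,90,430,250),3.7,"s6.png")
E
```

```text
t: 8.88
eef_pos: [513.9, 260.3, 213.1]
tcp_rot: [[0.0, 0.013, 1.0], [0.001, 1.0, -0.013], [-1.0, 0.001, 0.0]]
force: [-0.1, -0.3, -0.5]
gripper_width: 0.2
t: 9.25
eef_pos: [514.1, 302.3, 197.9]
tcp_rot: [[-0.002, 0.014, 1.0], [-0.0, 1.0, -0.014], [-1.0, -0.0, -0.002]]
force: [0.4, -1.0, 0.5]
gripper_width: 0.1
```

View pics/s6.png

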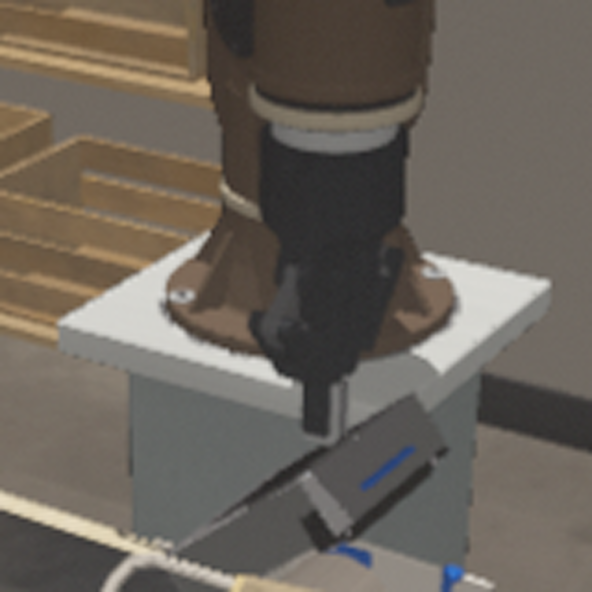

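```bash
python3 -m handwheel '[1.3,1.9,0,0, 1.3,1.2,0,0, 0.9,0.9,0,0, 0.8,0.8,0,0, 0,0,0,0]';python3 - <<'E'
from h import *
show("scene",(300,130,460,290),3.7,"s7.png")
E
```

```text
t: 9.93
eef_pos: [515.3, 348.5, 155.4]
tcp_rot: [[-0.001, 0.017, 1.0], [-0.001, 1.0, -0.017], [-1.0, -0.001, -0.001]]
force: [0.6, 1.2, -0.7]
gripper_width: 0.0
```

View pics/s7.png

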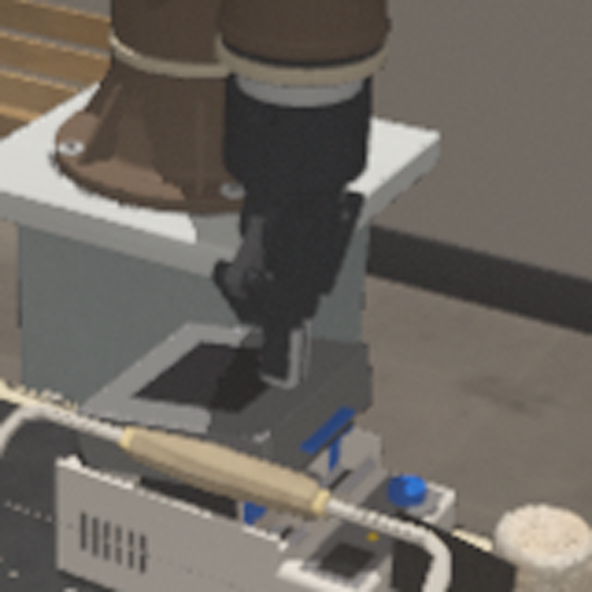

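```bash
python3 -m handwheel '[0.4,0.8,0,0, 0.5,0.4,0,0, 0,0,0,0]';python3 -m handwheel '[0.4,0,0,0, 0.3,0,0,0, 0,0,0,0]'
```

```text
t: 10.35
eef_pos: [515.8, 360.4, 146.9]
tcp_rot: [[-0.0, 0.017, 1.0], [-0.0, 1.0, -0.017], [-1.0, -0.0, -0.0]]
force: [-0.6, 0.2, 1.6]
gripper_width: 0.4
t: 10.72
eef_pos: [516.0, 359.7, 140.0]
tcp_rot: [[-0.0, 0.018, 1.0], [-0.0, 1.0, -0.018], [-1.0, -0.0, -0.0]]
force: [-0.5, 0.2, 0.0]
gripper_width: -0.1
```

```bash
python3 -m handwheel '[0.3,0,0,0, 0.2,0,0,0, 0,0,0,0]';python3 -m handwheel '[0.2,0,0,0, 0,0,0,0]'
```

```text
t: 11.1
eef_pos: [516.1, 359.9, 135.3]
tcp_rot: [[-0.0, 0.018, 1.0], [-0.0, 1.0, -0.018], [-1.0, -0.0, -0.0]]
force: [0.4, 0.2, 0.6]
gripper_width: 0.3
t: 11.35
eef_pos: [516.2, 359.9, 135.0]
tcp_rot: [[0.0, 0.018, 1.0], [0.001, 1.0, -0.018], [-1.0, 0.001, 0.0]]
force: [-5.6, -3.1, 18.2]
gripper_width: -0.2
```

```bash
python3 -m handwheel '[-4,0,0,0, -3,0,0,0, 0,5.2,-3.6,0, 0,0,0,0]';python3 - <<'E'
from h import *
show("scene",(300,150,460,310),3.7,"s8.png");show("top",(200,215,360,315),4.8,"t8.png")
E
```

```text
t: 11.85
eef_pos: [477.3, 417.6, 203.0]
tcp_rot: [[-0.002, 0.009, 1.0], [0.003, 1.0, -0.009], [-1.0, 0.003, -0.002]]
force: [-0.3, -1.1, -1.6]
gripper_width: 0.1
```

View pics/s8.png

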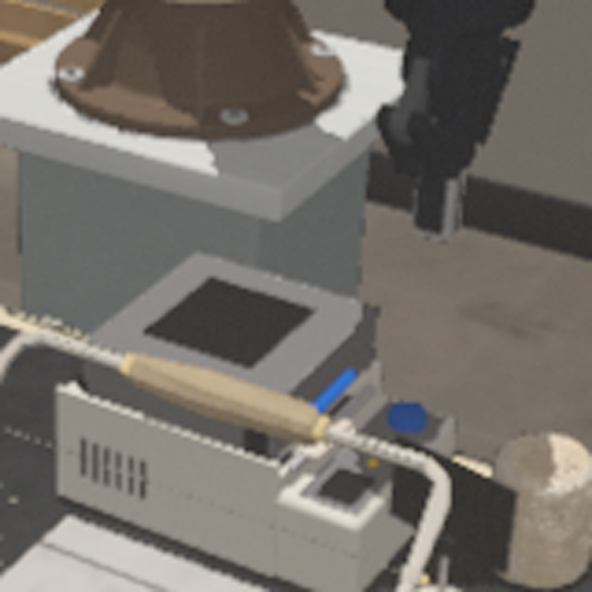

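View pics/t8.png

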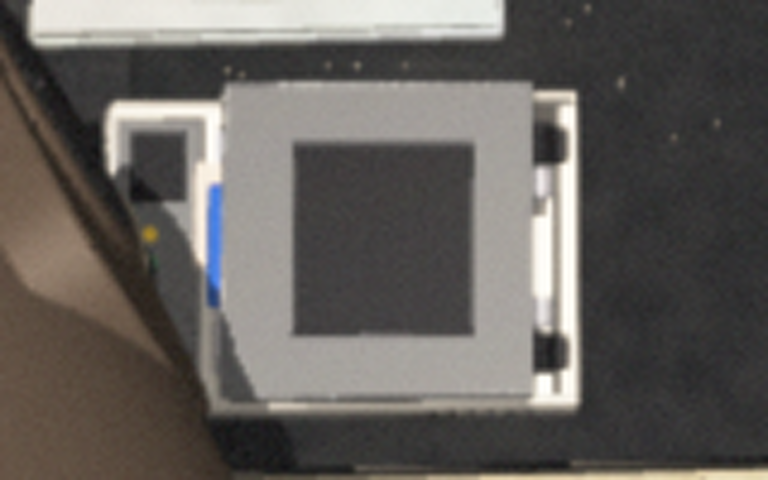

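```bash
python3 - <<'E'
from h import *
O=np.array([514.9,307,0]);ex=np.array([-.02,-1,0]);ey=np.array([1,-.02,0])
for a in (0,.03,.12):
    x=55-125*np.cos(a)+36*np.sin(a); z=80+125*np.sin(a)+36*np.cos(a)
    P=lambda y:O+x*ex+y*ey+np.array([0,0,z])
    u=proj("top",P(62));w=proj("scene",P(-62)); print(a,(u[0]-200)*4.8,(u[1]-215)*4.8,(w[0]-300)*3.7,(w[1]-150)*3.7)
E
python3 -m handwheel '[4,-0.5,0.3,0, 4,0,0,0, 2,0,0,0, 0,0,0,0]'
```

```text
0 226.53295555049507 81.33096921308756 378.2794648216713 305.94252365917595
0.03 228.40378326122928 79.82368935830085 376.9643442159786 299.74133496965675
0.12 235.8660231555399 75.33515215566457 371.92029274187206 281.073682294893
t: 12.45
eef_pos: [484.3, 404.8, 101.7]
tcp_rot: [[-0.002, 0.02, 1.0], [-0.003, 1.0, -0.02], [-1.0, -0.003, -0.002]]
force: [0.6, 0.3, 0.2]
gripper_width: -0.1
```

```bash
python3 -m handwheel '[0,0.65,-0.3,0, 0,0,0,0]'; python3 -c "
from h import *
show('scene',(360,200,460,300),5,'s9.png')"; python3 -m handwheel '[0.5,0,0,0, 0.3,0,0,0, 0,0,0,0]'
```

```text
t: 12.7
eef_pos: [481.7, 414.7, 104.5]
tcp_rot: [[0.001, 0.017, 1.0], [0.002, 1.0, -0.017], [-1.0, 0.002, 0.001]]
force: [0.6, 0.1, -0.3]
gripper_width: 0.1
t: 13.12
eef_pos: [481.3, 413.2, 95.0]
tcp_rot: [[-0.0, 0.018, 1.0], [-0.0, 1.0, -0.018], [-1.0, -0.0, -0.0]]
force: [-0.4, 0.4, -0.2]
gripper_width: 0.2
```

View pics/s9.png

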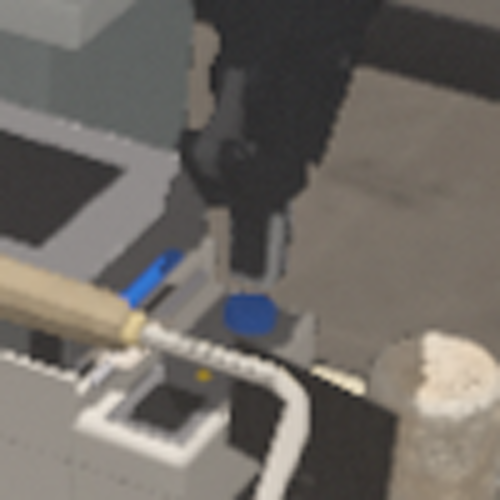

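Aligned over the key. Pressing in small steps.

```bash
python3 -m handwheel '[0.3,0,0,0, 0.2,0,0,0, 0,0,0,0]'; python3 -m handwheel '[0.2,0,0,0, 0.1,0,0,0, 0,0,0,0]'
```

```text
t: 13.5
eef_pos: [481.5, 413.4, 90.3]
tcp_rot: [[0.0, 0.018, 1.0], [-0.0, 1.0, -0.018], [-1.0, -0.0, 0.0]]
force: [-0.1, -0.6, 1.4]
gripper_width: 0.1
t: 13.88
eef_pos: [481.5, 413.5, 87.4]
tcp_rot: [[0.0, 0.018, 1.0], [0.0, 1.0, -0.018], [-1.0, 0.0, 0.0]]
force: [-0.3, -0.0, 3.0]
gripper_width: 0.3
```

```bash
python3 -m handwheel '[0.15,0,0,0, 0,0,0,0]'; python3 -m handwheel '[0.1,0,0,0, 0,0,0,0]'
```

```text
t: 14.12
eef_pos: [481.6, 413.4, 86.2]
tcp_rot: [[0.0, 0.018, 1.0], [0.0, 1.0, -0.018], [-1.0, 0.0, 0.0]]
force: [-1.1, -1.7, 5.7]
gripper_width: 0.0
t: 14.38
eef_pos: [481.6, 413.5, 86.0]
tcp_rot: [[0.0, 0.018, 1.0], [0.001, 1.0, -0.018], [-1.0, 0.001, 0.0]]
force: [-4.4, -3.5, 13.9]
gripper_width: 0.0
```

```bash
python3 -m handwheel '[-1.5,0,0,0, -5,0,0,0, -5,0,0,0, -4,0,0,0, 0,0,0,0]'; python3 -m handwheel '[0,3,-5,0, 0,3,-5,0, 0,3,-5,0, 0,0,0,0, 0,0,0,0]'; python3 - <<'E'
from h import *
show("scene",(300,150,460,310),3.7,"s10.png");show("top",(140,215,350,315),3.8,"t10.png")
E
```

```text
t: 15.0
eef_pos: [483.0, 414.4, 243.6]
tcp_rot: [[0.004, 0.018, 1.0], [0.005, 1.0, -0.018], [-1.0, 0.005, 0.004]]
force: [-0.3, 1.2, -0.9]
gripper_width: 0.0
t: 15.62
eef_pos: [333.0, 505.6, 239.1]
tcp_rot: [[0.0, 0.017, 1.0], [-0.001, 1.0, -0.017], [-1.0, -0.001, 0.0]]
force: [0.9, -0.3, 0.7]
gripper_width: -0.5
```

View pics/s10.png

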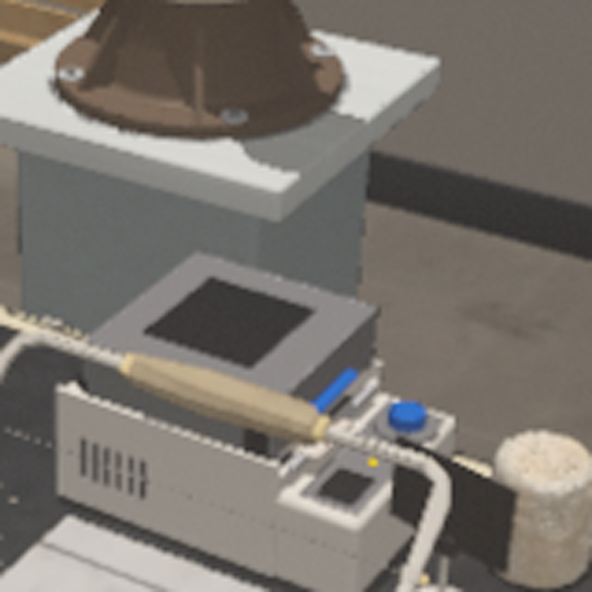

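View pics/t10.png

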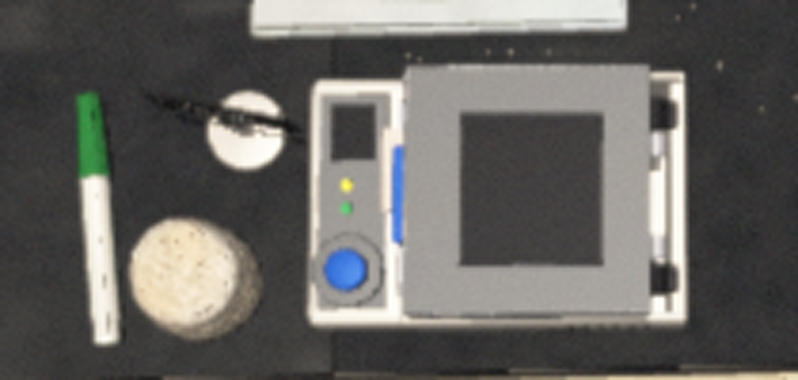

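The cover's front corner is at crop pixel (378,308), and the projection for "shut" is (378,306). The key is back up, and the pen, cheese and stand sit at the same pixels as at the start.

```bash
python3 -c "
from h import *
workorder.finish_job()"
```

```text
the job is handed in; nothing more can be done
```

All three steps were done in the order asked and the job was handed in at about 16 s; no verdict came back.

- **Guide and roll:** I pushed the guide with the shut fingertips on its tab until it stopped hard, at about 24 N sideways, with an unexpected 19 N upward on the tool as well. In the top picture, the tab's outer face was then at x = 500.8 mm, against 500.9 mm expected for snug. The roll looked to be touching both the guide and the flange. The cover now hides the roll, so this was last checked before closing.
- **Cover:** I swung the cover down from behind and pressed its front edge to the firm stop, at 18 N. After I let go it stayed closed. Its corners were within about 5 pixels of the shut position in the enlarged pictures, one or two in the originals, both right after and at the end.
- **Feed key:** I pressed the key to the bottom of its 5 mm travel. The force rose from 3 to 14 N as it hit the stop, and the last picture shows the key up again.
- **Left alone:** In the last top picture the cheese, pen and price stand in front of the printer are at the same pixels as at the start. I did not compare the half wheel behind the printer in the last pictures, but the arm never went near it.

The measured forces stayed below 35 N at every reading, and the arm finished clear of everything.

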